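# Fetch the small katori from behind the condiments

## Robot

A 6-joint arm with a two-finger parallel gripper is mounted at the origin on the work surface. World frame = base frame: x ahead of the robot, y to its left, z up, the work surface at z = 0. Lengths are in m, angles in rad, forces in N, time in s.
With the tool pointing down it reaches from about 0.35 to 0.975 m from the base axis. Payload 4.9 kg.
Tool frame: the origin (TCP) lies at the very end of the fingers, on their centre line; the grasp point (between the pads) lies behind it (manip.pinch_z is the y of the grasp point in the tool frame, in m); y points along the fingers, x is the direction in which the jaws open and shut, and the axes are right-handed (so a half turn about y gives the same grasp; the last joint's range is limited). The gripper opens to 85 mm and grips with 20 to 120 N. Pads are 22 mm wide; open, the fingers measure 114 mm over their backs; the gripper's body (76 mm by 85 mm) begins 54 mm behind the grasp point. The pads swing forward as they close: fully open they stand 13 mm farther back than shut.
Start: joints at [1.118, 0.053, 1.613, -0, 1.476, -0.119], TCP at [0.205, 0.59, 0.231] pointing down, gripper open.
Joint ranges: [-3.01, 3.01], [-1.01, 2.22], [0.06, 2.58], [-1.02, 4.17], [0.09, 2.62], [-3.14, 3.14]. Speed limits (rad/s): [2.57, 2.57, 3.14, 3.14, 3.14, 3.14].

## Interface

Orientations are given as a unit quaternion [w, x, y, z].
In Python, from plant import manip gives the robot as it stands.
- The arm moves only by the tool drive_tool, never from a script. Its argument "motion" is a list of rows, each a list of 3 entries, a list of its own where there are three numbers: the shift along the tool's x, y, z in units of 25 mm (1.0 is 25 mm), then the turn, a rotation vector about the tool's x, y, z in units of 5 degrees (1.0 is 5 degrees), then the closure, from -1 (fully open) to 1 (shut). A call has 1 to 12 rows; each row shifts and turns the commanded pose from where the row before left it, along the tool's axes as they then stand; what a row does not reach is not made up. A row lasts 1/10 s, in which the tool goes at most 50 mm and 8.59 degrees, less where a joint would pass 70% of its speed; a pose out of reach is approached as far as the arm can. A call is refused whole if a number of a shift passes 1 or a number of a turn 1, either way. A call with a gripper value outside its range is refused whole. The fingers move at their own pace and stop on an object; the grip force is fixed at half the most. Time passes only in rows, so rows that do not move let the fingers close. It gives the time, the measured TCP pose, the force and the opening at its end, in the units of the state.
- manip.state(): the state, without advancing time (a new reading comes with each control period).
- manip.grab_frame(name): name is "scene" or "top" or "wrist"; returns a dict with "img" (480x640x3 uint8, blue, green, red), "range_z" (480x640 float32, m along the optical axis (not along the pixel's ray), 0 where there is no reading), "camera_matrix" (3x3 intrinsics, pixels), "world_from_camera" (4x4, takes a point from camera to world coordinates); the wrist camera has in their place "T_tool_cam" (4x4, takes a point from camera to tool coordinates, whose origin is the TCP and whose axes are the tool frame's). Camera axes: x right, y down, z forward; pixel columns grow to the right and rows downward; lengths in m; the calibration is good to about 2 mm. A picture is of the moment at which its call begins: read the wrist's pose just before it.
- manip.job_done(): hands the job in, once; it reports no verdict.
The state is a dict: "time": time; "joint_pos": joint angles; "joint_vel": joint speeds; "joint_efforts": joint torques, N m; "tool_pos": TCP position; "tool_rot": TCP orientation; "contact_force": force on the tool from outside, world axes, zero at the start; "ft_torque": the same for the moment, N m; "gripper_width": opening from 0.0 (shut) to 1.0 (fully open).
Only numpy, scipy, OpenCV 4.12 (cv2) and the standard library are available. Lean on these libraries where they do the work, as an engineer would, in place of code of your own. Each camera call takes 0.05 s, during which the arm holds its last target. There are 200 camera calls.

## Task

The small steel katori is hemmed in at the back of the dark condiment board. Move the tumbler, the pickle jar and the pepper mill off to the marble slab, all three standing upright, then fetch the small katori and stand it in the middle of the thali; after that put the tumbler, the jar and the mill back upright on the board, each on the very ring where it stood at the start. Leave the two large katoris and the cutlery caddy alone, and tip nothing over.

Things in the scene. Friction and masses are not known exactly. Their poses are not given: they have to be found in the camera images.
- tumbler: Green plastic drinking tumbler, open at the top, 108 high, widening from 50 diameter at the foot to 62 at the rim, wall 3; about 70 g; stands on one of the three forward rings of the condiment board, which one varies. Origin: centre of its underside; z up. Sizes in mm.
- pickle_jar: White ceramic pickle jar with a brown band, 60 diameter up to 66 above its underside, then a shoulder; at its top a closed brown twist cap, 48 diameter, from 80 to 110 high; about 350 g; lifted by the cap, which holds fast. Stands on one of the three forward rings, which one varies. Origin: centre of its underside; z up. Sizes in mm.
- pepper_mill: Light wooden pepper mill, turned: foot 56 diameter, waist 40, plain cylindrical head 46 diameter from 72 to 104 high, small brass knob (12 diameter) on top to 114; about 200 g, one solid piece. Stands on one of the three forward rings, which one varies. Origin: centre of its underside; z up. Sizes in mm.
- small_katori: Small round stainless steel bowl, the thing to fetch: 62 diameter outside from 14 high up to the rim at 36, foot 46 diameter, wall 3; about 80 g; stands on the rearmost ring of the condiment board, low between the three tall things. Origin: centre of its underside; z up. Sizes in mm.
- condiment_board: Flat dark wooden board, 190 (its x) by 250 (its y) and 10 thick, fixed. Origin: centre of its underside; z up. Four inlaid brass rings, 72 diameter, flush with its top, centred in its own frame at (-45, 0), (15, 86) and (15, -86) (the three forward and side rings: tumbler, jar and mill stand on these in any order, within 5 of the centre) and (35, 0) (the small katori). Stands left, middle or right; it may be turned a little. Sizes in mm.
- marble_slab: Flat bare slab of pale marble, 130 (its x) by 250 (its y) and 12 thick, fixed; the side area. Origin: centre of its underside; z up. Stands left, middle or right. Sizes in mm.
- thali: Round stainless steel thali plate, empty, 220 diameter over a rim 18 high, inner floor 4 above the underside and flat to 95 from the centre, with a darker ring of 80 diameter marking its middle; fixed. Origin: centre of its underside; z up. Stands left, middle or right. Sizes in mm.
- large_katori_a: Large steel bowl, 96 diameter, 45 high, empty, loose; not part of the job, beyond the work on the right. Origin: centre of its underside; z up. Sizes in mm.
- large_katori_b: Large steel bowl like the other, 96 diameter, 45 high, loose; not part of the job, beyond the work on the left. Origin: centre of its underside; z up. Sizes in mm.
- cutlery_caddy: Closed wooden cutlery caddy, 116 (x) by 276 (y), 96 high, with a brass pin along its far edge; not part of the job, beyond the work in the middle. Origin: centre of its underside; z up. Sizes in mm.
Not all that is in view belongs to the job. Leave any pink look-alike of the pepper_mill alone.

How it is judged:
On the way, in this order (a step that is already met when the one before it is completed fails the run):
1. the tumbler, the pickle jar and the pepper mill all stand upright and released on the marble slab while the small katori is still in its place (within 20 mm) (x of tumbler in the frame of marble_slab between -0.065 and 0.065 m and y of tumbler in the frame of marble_slab between -0.125 and 0.125 m and z of tumbler in the frame of marble_slab between 0.007 and 0.017 m and angle between each of tumbler, pickle_jar, pepper_mill's own z axis and vertical below 0.15 rad and contact force between each of tumbler, pickle_jar, pepper_mill and the fingers below 0.2 N and x of pickle_jar in the frame of marble_slab between -0.065 and 0.065 m and y of pickle_jar in the frame of marble_slab between -0.125 and 0.125 m and z of pickle_jar in the frame of marble_slab between 0.007 and 0.017 m and x of pepper_mill in the frame of marble_slab between -0.065 and 0.065 m and y of pepper_mill in the frame of marble_slab between -0.125 and 0.125 m and z of pepper_mill in the frame of marble_slab between 0.007 and 0.017 m and distance of small_katori from where it was at the start of the episode below 0.02 m), for 0.2 s.
2. the small katori stands released in the middle of the thali (within 15 mm) while the other three are still on the marble slab (horizontal distance between small_katori and thali below 0.015 m and z of small_katori in the frame of thali below 0.009 m and angle between each of small_katori, tumbler, pickle_jar, pepper_mill's own z axis and vertical below 0.15 rad and contact force between each of small_katori, tumbler, pickle_jar, pepper_mill and the fingers below 0.2 N and linear speed of small_katori below 0.03 m/s and x of tumbler in the frame of marble_slab between -0.065 and 0.065 m and y of tumbler in the frame of marble_slab between -0.125 and 0.125 m and z of tumbler in the frame of marble_slab between 0.007 and 0.017 m and x of pickle_jar in the frame of marble_slab between -0.065 and 0.065 m and y of pickle_jar in the frame of marble_slab between -0.125 and 0.125 m and z of pickle_jar in the frame of marble_slab between 0.007 and 0.017 m and x of pepper_mill in the frame of marble_slab between -0.065 and 0.065 m and y of pepper_mill in the frame of marble_slab between -0.125 and 0.125 m and z of pepper_mill in the frame of marble_slab between 0.007 and 0.017 m), for 0.2 s.
At the end, for the whole second after the job is handed in: The small katori stands upright on the thali's floor within 15 mm of its centre; the tumbler, the pickle jar and the pepper mill each stand upright within 15 mm of where they stood at the start; all released and at rest (horizontal distance between small_katori and thali below 0.015 m and z of small_katori in the frame of thali below 0.009 m and angle between each of small_katori, tumbler, pickle_jar, pepper_mill's own z axis and vertical below 0.15 rad and contact force between each of small_katori, tumbler, pickle_jar, pepper_mill and the fingers below 0.2 N and linear speed of each of small_katori, tumbler, pickle_jar, pepper_mill below 0.03 m/s and distance of each of tumbler, pickle_jar, pepper_mill from where it was at the start of the episode below 0.015 m); the robot touches nothing.
It fails at once if a large katori or the cutlery caddy is moved by more than 20 mm (distance of any of large_katori_a, large_katori_b, cutlery_caddy from where it was at the start of the episode above 0.02 m).
It fails at once if the tumbler, jar, mill or small katori is tipped over (more than 45 degrees) (angle between any of tumbler, pickle_jar, pepper_mill, small_katori's own z axis and vertical above 0.79 rad).
It also fails if it takes over 147 s, if anything falls off the work surface, if the arm or the gripper's body presses on something with over 40 N, if the wrist force passes 120 N, or if a joint passes its speed limit or range.

## Working session

There is one attempt and no reset: what is moved stays moved. The work goes in short steps, Python scripts to look and compute and a tool call to move; the robot and the scene stay as the last step left them, time stands still between calls to the robot, and variables do not carry over. Pictures are saved under pics/ and viewed, about 12 in all and at most 16, crops included, and the job is handed in when it is done.

Besides the shell and the picture viewer there is one more tool, called after "Emit:" as name(argument=value, ...) on one line, values as JSON. drive_tool: Moves the arm, as the interface text tells. Its arguments: {"type":"object","properties":{"motion":{"type":"array","items":{"type":"array"}}},"required":["motion"]}

```bash
mkdir -p pics; ls; python3 - <<'E'
from plant import manip
import cv2,numpy as np
print(manip.state(), manip.pinch_z)
for n in ("top","scene"):
    f=manip.grab_frame(n); cv2.imwrite(f"pics/{n}0.png",f["img"]); np.savez(f"pics/{n}0.npz",**f)
    print(n,f["camera_matrix"],f["world_from_camera"])
E
```

```text
pics
{'time': 0.0, 'joint_pos': array([ 1.11796012e+00,  5.33856255e-02,  1.61432178e+00, -4.56737881e-06,
        1.47601794e+00, -1.18963945e-01]), 'joint_vel': array([-0.00103614,  0.00106914,  0.0006361 ,  0.00091854,  0.00079685,
        0.00103954]), 'joint_efforts': array([-1.57846298e-03, -3.93694746e+01, -3.70169842e+01, -3.12824031e-04,
        7.54898036e-03, -2.77726642e-08]), 'tool_pos': array([0.20451231, 0.58991497, 0.23002861]), 'tool_rot': array([-0.57576718,  0.57649233,  0.40930708, -0.41062934]), 'contact_force': array([-0.40952668, -0.42680389,  0.86762523]), 'ft_torque': array([ 0.03611244, -0.04119355,  0.01153002]), 'gripper_width': 1.0005660840353305} -0.0187
top [[582.50238636   0.         314.54890937]
 [  0.         582.50238636 243.75425432]
 [  0.           0.           1.        ]] [[-0.02581302 -0.98930923  0.14353029  0.36772392]
 [-0.99963324  0.02436842 -0.01181387 -0.01068668]
 [ 0.00818997 -0.1437826  -0.98957541  1.40075128]
 [ 0.          0.          0.          1.        ]]
scene [[585.71465972   0.         311.1849295 ]
 [  0.         585.71465972 234.37787096]
 [  0.           0.           1.        ]] [[-0.87575887  0.35342534 -0.32884179  1.09397048]
 [ 0.48244791  0.61670614 -0.62202696  0.96403895]
 [-0.01704134 -0.70339467 -0.7105952   1.1501832 ]
 [ 0.          0.          0.          1.        ]]
```

View pics/top0.png

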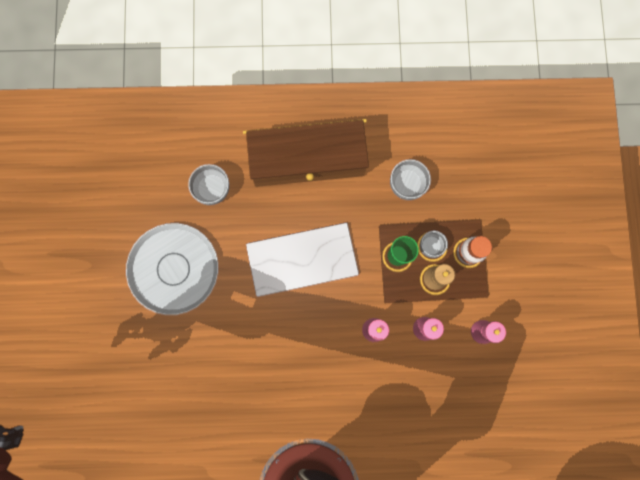

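View pics/scene0.png

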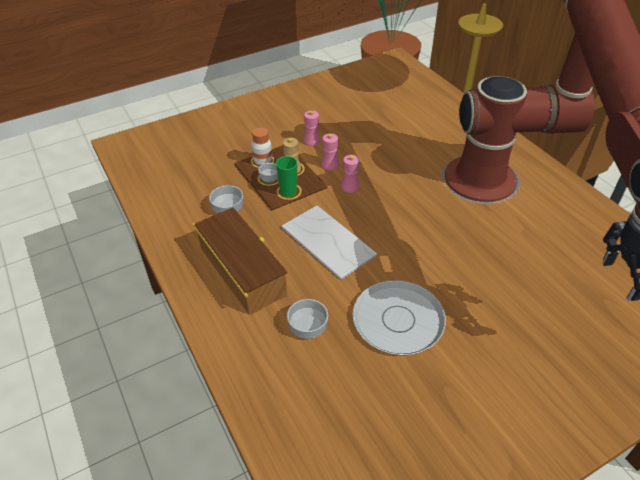

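```bash
cat > h.py <<'E'
import numpy as np,cv2
def cloud(f):
    K=f["camera_matrix"];r=f["range_z"];v,u=np.mgrid[0:480,0:640]
    P=np.stack([(u-K[0,2])/K[0,0]*r,(v-K[1,2])/K[1,1]*r,r],-1)
    T=f["world_from_camera"];return P@T[:3,:3].T+T[:3,3]
def onplane(f,uv,z):
    K=f["camera_matrix"];T=f["world_from_camera"];uv=np.atleast_2d(uv).astype(float)
    d=np.c_[(uv-K[:2,2])/K[0,0],np.ones(len(uv))]@T[:3,:3].T
    return T[:3,3]+d*((z-T[2,3])/d[:,2])[:,None]
def circ(p):
    A=np.c_[2*p[:,:2],np.ones(len(p))];s=np.linalg.lstsq(A,(p[:,:2]**2).sum(1),rcond=None)[0]
    return s[:2],np.sqrt(s[2]+s[0]**2+s[1]**2)
E
python3 - <<'E'
from h import *
for n in ("top","scene"):
    f=dict(np.load(f"pics/{n}0.npz")); P=cloud(f); hsv=cv2.cvtColor(f["img"],cv2.COLOR_BGR2HSV)
    X,Y,Z=P[...,0],P[...,1],P[...,2]
    H,S,V=[hsv[...,i] for i in range(3)]
    bx=(X>.25)&(X<.52)&(Y>-.5)&(Y<-.1)
    print(n,"table z",np.median(Z[(np.abs(X-.3)<.02)&(np.abs(Y-.1)<.02)]))
    for nm,m,z in (("tum",bx&(H>50)&(H<75)&(S>120),(.100,.118)),("cap",bx&((H<10)|(H>172))&(S>140)&(V>90),(.1,.12)),
       ("mill",bx&(H>10)&(H<25)&(Z>.09),(.097,.110)),("kat",bx&(S<60),(.038,.056)),("pink",(H>155)&(H<175)&(S>80)&(X<.36),(.08,.13))):
        mm=(m&(Z>z[0])&(Z<z[1])).astype(np.uint8)
        k,l,st,c=cv2.connectedComponentsWithStats(mm)
        for i in range(1,k):
            if st[i,4]<15: continue
            p=P[l==i]; (c2,r)=cv2.minEnclosingCircle(p[:,:2].astype(np.float32))
            print(nm,st[i],np.round(c2,4),round(r,4),"z",np.round(np.percentile(p[:,2],[5,50,95]),3))
    # thali rim and slab
    m=(S<60)&(X>.2)&(X<.6)&(Y>.2)&(Y<.55)&(Z>.012)&(Z<.024); p=P[m]
    print("thali",np.round(cv2.minEnclosingCircle(p[:,:2].astype(np.float32)),4) if 0 else cv2.minEnclosingCircle(p[:,:2].astype(np.float32)),len(p))
    m=((S<60)&(V>150)&(X>.3)&(X<.56)&(Y>-.11)&(Y<.2)&(Z>.004)).astype(np.uint8)
    k,l,st,c=cv2.connectedComponentsWithStats(m);i=1+np.argmax(st[1:,4]);v,u=np.where(l==i)
    q=onplane(f,np.c_[u,v],.012); R=cv2.minAreaRect(q[:,:2].astype(np.float32));print("slab",R,np.round(cv2.boxPoints(R),3).tolist())
    # board
    m=(bx&(V<110)&(Z>.004)&(Z<.016)).astype(np.uint8);v,u=np.where(cv2.morphologyEx(m,cv2.MORPH_OPEN,np.ones((3,3)))>0)
    q=onplane(f,np.c_[u,v],.010);R=cv2.minAreaRect(q[:,:2].astype(np.float32));print("board",R,np.round(cv2.boxPoints(R),3).tolist())
E
```

```text
top table z 0.0007060872844568689
tum [393 258  15   6  24] [ 0.5134 -0.2156] 0.0156 z [0.101 0.113 0.118]
mill [433 270   7  14  21] [ 0.4751 -0.2965] 0.0156 z [0.097 0.103 0.109]
pink [483 327  23  15 247] [ 0.3495 -0.419 ] 0.0232 z [0.087 0.103 0.108]
pink [421 329  22  10 159] [ 0.3584 -0.2817] 0.0221 z [0.087 0.103 0.108]
pink [367 330  22  10 146] [ 0.3581 -0.1611] 0.0222 z [0.096 0.104 0.108]
thali ((0.5186839699745178, 0.3143130838871002), 0.10988212376832962) 676
slab ((0.5064083933830261, 0.012594416737556458), (0.11351926624774933, 0.24524520337581635), 0.21764284372329712) [[0.4490000009536743, 0.13500000536441803], [0.44999998807907104, -0.10999999940395355], [0.5640000104904175, -0.10999999940395355], [0.5630000233650208, 0.13500000536441803]]
board ((0.47366684675216675, -0.3132387101650238), (0.09179673343896866, 0.24595341086387634), 1.1293607950210571) [[0.42500001192092896, -0.19099999964237213], [0.4300000071525574, -0.43700000643730164], [0.5220000147819519, -0.4350000023841858], [0.5170000195503235, -0.1889999955892563]]
scene table z 0.000668011620352793
tum [2
[... 313 characters left out ...]
] [ 0.3506 -0.1522] 0.0174 z [0.086 0.104 0.108]
thali ((0.5185210704803467, 0.3158564269542694), 0.11236009746789932) 596
slab ((0.5126789808273315, 0.013774186372756958), (0.09752161800861359, 0.2541314363479614), 0.4186728000640869) [[0.46299999952316284, 0.14000000059604645], [0.4650000035762787, -0.11400000005960464], [0.5619999766349792, -0.11299999803304672], [0.5609999895095825, 0.14100000262260437]]
board ((0.46557286381721497, -0.30527323484420776), (0.250663161277771, 0.0845436230301857), 87.38787841796875) [[0.4180000126361847, -0.42899999022483826], [0.5019999742507935, -0.4320000112056732], [0.5139999985694885, -0.18199999630451202], [0.42899999022483826, -0.17800000309944153]]
```

```bash
python3 - <<'E'
from h import *
for n in ("top","scene"):
    f=dict(np.load(f"pics/{n}0.npz")); P=cloud(f); hsv=cv2.cvtColor(f["img"],cv2.COLOR_BGR2HSV)
    X,Y,Z=P[...,0],P[...,1],P[...,2]; H,S,V=[hsv[...,i] for i in range(3)]
    bx=(X>.36)&(X<.64)&(Y>-.5)&(Y<-.12)
    for nm,m,z in (("tum",bx&(H>50)&(H<75)&(S>120),(.098,.120)),("cap",bx&((H<12)|(H>172))&(S>120)&(V>90),(.1,.12)),
       ("mill",bx&(H>10)&(H<25)&(Z>.09),(.095,.120)),("kat",bx&(S<60),(.038,.056))):
        mm=(m&(Z>z[0])&(Z<z[1])).astype(np.uint8); k,l,st,c=cv2.connectedComponentsWithStats(mm)
        for i in range(1,k):
            if st[i,4]<15: continue
            p=P[l==i]; c2,r=cv2.minEnclosingCircle(p[:,:2].astype(np.float32))
            print(n,nm,st[i],np.round(c2,4),round(r,4))
    m=((S<60)&(V>130)&(X>.38)&(X<.66)&(Y>-.14)&(Y<.19)&(Z<.03)).astype(np.uint8)
    k,l,st,c=cv2.connectedComponentsWithStats(m);i=1+np.argmax(st[1:,4]);v,u=np.where(l==i)
    q=onplane(f,np.c_[u,v],.012); R=cv2.minAreaRect(q[:,:2].astype(np.float32));print("slab",R)
    m=((V<110)&(X>.36)&(X<.66)&(Y>-.5)&(Y<-.12)&(Z>.005)&(Z<.016)).astype(np.uint8);m=cv2.morphologyEx(m,cv2.MORPH_OPEN,np.ones((3,3)))
    v,u=np.where(m>0)
    q=onplane(f,np.c_[u,v],.010);R=cv2.minAreaRect(q[:,:2].astype(np.float32));print("board",R)
    m=((H>15)&(H<30)&(S>150)&(V>120)&bx&(Z<.017)).astype(np.uint8)
    k,l,st,c=cv2.connectedComponentsWithStats(m)
    for i in range(1,k):
        if st[i,4]<20: continue
        v,u=np.where(l==i);q=onplane(f,np.c_[u,v],.01);print("ring",st[i],*circ(q))
f=dict(np.load("pics/top0.npz"));cv2.imwrite("pics/crop.png",cv2.resize(f["img"][200:320,360:510],None,fx=5,fy=5,interpolation=cv2.INTER_CUBIC))
E
```

```text
top tum [390 236  28  28 165] [ 0.5369 -0.2255] 0.0307
top cap [469 236  23  22 226] [ 0.539  -0.3958] 0.0248
top mill [433 264  22  21 335] [ 0.4797 -0.312 ] 0.0235
top kat [420 231  27  26 139] [ 0.5584 -0.3077] 0.0319
slab ((0.5331097841262817, 0.003937557339668274), (0.13084249198436737, 0.2501775026321411), 10.644024848937988)
board ((0.5238195061683655, -0.3170144557952881), (0.24425917863845825, 0.18400037288665771), 86.091552734375)
ring [453 237  26  31 134] [ 0.54005498 -0.39810797] 0.03478078507986168
ring [382 242  30  30 172] [ 0.53415453 -0.22479269] 0.03391578891937803
ring [419 251  28  11  92] [ 0.55525108 -0.3113174 ] 0.03348794721142091
ring [419 264  31  31 209] [ 0.47717576 -0.31291914] 0.03421434296263653
scene tum [276 156  21  19 237] [ 0.5381 -0.225 ] 0.0354
scene cap [253 128  15  15 106] [ 0.5451 -0.3906] 0.0261
scene mill [253 128  16  15  97] [ 0.5452 -0.3923] 0.0279
scene mill [283 138  16  15 179] [ 0.4843 -0.3078] 0.0278
scene kat [259 163  18  16  95] [ 0.5592 -0.303 ] 0.0368
slab ((0.5364367961883545, 0.007656380534172058), (0.1321859359741211, 0.2547760307788849), 10.486754417419434)
board ((0.5282785296440125, -0.3083767890930176), (0.18981845676898956, 0.25232115387916565), 2.689530849456787)
ring [271 135  14  13  81] [ 0.45611296 -0.46415886] 0.02073207489644955
ring [299 143  19  14 100] [ 0.39414507 -0.37233968] 0.022470635591867155
ring [223 157  10  10  31] [ 0.64071221 -0.44814185] 0.016834342811202364
ring [298 163   7  13  35] [ 0.47238969 -0.30929997] 0.027479784659904784
ring [306 162  19  13  88] [ 0.41815014 -0.27854966] 0.020004244008871228
ring [240 177   5   8  21] [ 0.63773147 -0.33697519] 0.010145836201094658
ring [244 184  92  44 880] [ 0.54168304 -0.21040994] 0.09286701127728512
ring [277 185  25  15  93] [ 0.53668271 -0.22581457] 0.03394425886454187
```

View pics/crop.png

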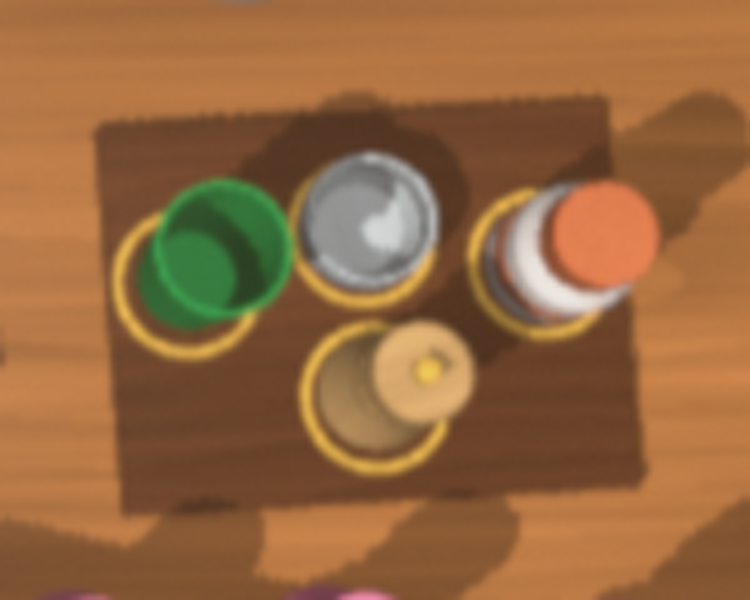

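```bash
cat >> h.py <<'E'
from scipy.spatial.transform import Rotation as Ro
def st():
    from plant import manip
    s=manip.state();q=s["tool_rot"];return s,np.array(s["tool_pos"]),Ro.from_quat(np.r_[q[1:],q[0]]).as_matrix()
E
python3 - <<'E'
from h import *
s,p,R=st();print(np.round(R,4),p)
for c in (R[:,0],): print(np.degrees(np.arctan2(c[1],c[0])))
E
```

```text
[[ 3.276e-01 -8.000e-04 -9.448e-01]
 [ 9.448e-01 -1.800e-03  3.276e-01]
 [-1.900e-03 -1.000e+00  2.000e-04]] [0.20450977 0.5899721  0.23013897]
70.87573810874524
```

Emit:
drive_tool(motion=[[[0, 0, 0], [0, 1, 0], -1], [[0, 0, 0], [0, 1, 0], -1], [[0, 0, 0], [0, 1, 0], -1], [[0, 0, 0], [0, 1, 0], -1], [[0, 0, 0], [0, 1, 0], -1], [[0, 0, 0], [0, 1, 0], -1], [[0, 0, 0], [0, 1, 0], -1], [[0, 0, 0], [0, 1, 0], -1], [[0, 0, 0], [0, 1, 0], -1], [[0, 0, 0], [0, 1, 0], -1], [[0, 0, 0], [0, 1, 0], -1], [[0, 0, 0], [0, 1, 0], -1]])

```text
time: 1.3
tool_pos: [0.2046, 0.5902, 0.2306]
tool_rot: [-0.704, 0.704, 0.066, -0.066]
contact_force: [0.2, 0.4, -0.2]
gripper_width: 1.0
```

Emit:
drive_tool(motion=[[[0, 0, 0], [0, 1, 0], -1], [[0, 0, 0], [0, 1, 0], -1], [[0, 0, 0], [0, 0.18, 0], -1], [[1, 0, -1], [0, 0, 0], -1], [[1, 0, -1], [0, 0, 0], -1], [[1, 0, -1], [0, 0, 0], -1], [[1, 0, -1], [0, 0, 0], -1], [[1, 0, -1], [0, 0, 0], -1], [[1, 0, -1], [0, 0, 0], -1], [[1, 0, -1], [0, 0, 0], -1], [[1, 0, -1], [0, 0, 0], -1], [[1, 0, -1], [0, 0, 0], -1]])

```text
time: 2.5
tool_pos: [0.4304, 0.3642, 0.231]
tool_rot: [-0.707, 0.707, 0.0, -0.0]
contact_force: [0.2, -0.5, -0.2]
gripper_width: 1.002
```

Emit:
drive_tool(motion=[[[1, 0, -1], [0, 0, 0], -1], [[1, 0, -1], [0, 0, 0], -1], [[1, 0, -1], [0, 0, 0], -1], [[1, 0, -1], [0, 0, 0], -1], [[0, 0, -1], [0, 0, 0], -1], [[0, 0, -1], [0, 0, 0], -1], [[0, 0, -1], [0, 0, 0], -1], [[0, 0, -1], [0, 0, 0], -1], [[0, 0, -1], [0, 0, 0], -1], [[0, 0, -1], [0, 0, 0], -1], [[0, 0, -1], [0, 0, 0], -1], [[0, 0, -1], [0, 0, 0], -1]])

```text
time: 3.7
tool_pos: [0.5292, 0.0643, 0.231]
tool_rot: [0.707, -0.707, -0.0, 0.001]
contact_force: [-0.7, 0.5, 0.7]
gripper_width: 1.001
```

Emit:
drive_tool(motion=[[[0.3, 0, -1], [0, 0, 0], -1], [[0, 0, -1], [0, 0, 0], -1], [[0, 0, -1], [0, 0, 0], -1], [[0, 0, -1], [0, 0, 0], -1], [[0, 0, -1], [0, 0, 0], -1], [[0, 0, -1], [0, 0, 0], -1], [[0, 0, -1], [0, 0, 0], -1], [[0, 0, -1], [0, 0, 0], -1], [[0, 0, -1], [0, 0, 0], -1], [[0, 0, -1], [0, 0, 0], -1], [[0, 0, -1], [0, 0, 0], -1], [[0, 0, -0.6], [0, 0, 0], -1]])

```text
time: 4.9
tool_pos: [0.5366, -0.2261, 0.231]
tool_rot: [0.707, -0.707, 0.0, 0.0]
contact_force: [1.1, 0.7, 0.4]
gripper_width: 0.998
```

```bash
python3 - <<'E'
from h import *
from plant import manip
s,p,R=st();f=manip.grab_frame("wrist")
T=np.eye(4);T[:3,:3]=R;T[:3,3]=p;f["world_from_camera"]=T@f["T_tool_cam"]
np.savez("pics/w1.npz",**f);cv2.imwrite("pics/w1.png",f["img"])
P=cloud(f);X,Y,Z=[P[...,i] for i in range(3)];hsv=cv2.cvtColor(f["img"],cv2.COLOR_BGR2HSV);H,S,V=[hsv[...,i] for i in range(3)]
print(p,f["world_from_camera"][:3,3])
b=(X>.4)&(X<.65)&(Y<-.1)&(Y>-.5)
for nm,m in (("tum",b&(H>50)&(H<75)&(Z>.112)&(Z<.124)),("cap",b&(Z>.112)&(Z<.126)&((H<12)|(H>172))),("mill",b&(H>8)&(H<28)&(Z>.108)&(Z<.119)),("kat",b&(S<60)&(Z>.042)&(Z<.050))):
    q=P[m]
    if len(q)>30: print(nm,len(q),cv2.minEnclosingCircle(q[:,:2].astype(np.float32)),q.mean(0))
E
```

```text
[ 0.53658013 -0.22613538  0.23095342] [ 0.53680794 -0.15437015  0.37347794]
tum 1746 ((0.5376856327056885, -0.22647081315517426), 0.030999284237623215) [ 0.53752985 -0.22836944  0.1169883 ]
cap 908 ((0.5396394729614258, -0.3860766291618347), 0.021111615002155304) [ 0.53926679 -0.37831758  0.11797576]
mill 2902 ((0.5378628969192505, -0.2973724603652954), 0.09539178013801575) [ 0.48182071 -0.3104672   0.11356972]
kat 792 ((0.559390664100647, -0.30836454033851624), 0.031090527772903442) [ 0.56083896 -0.31279546  0.04524343]
```

View pics/w1.png

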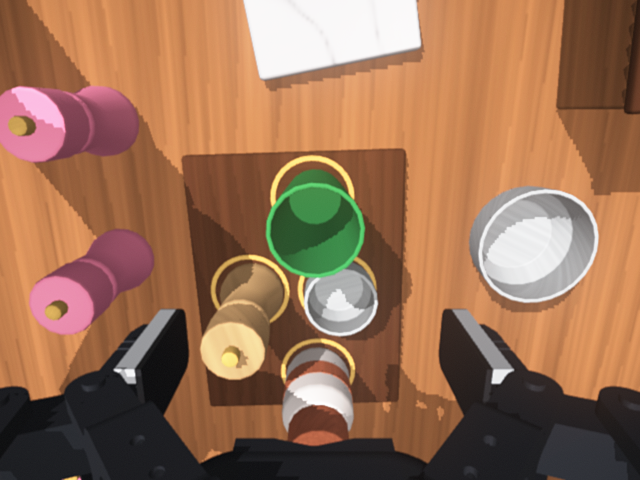

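Emit:
drive_tool(motion=[[[0, 1, 0], [0, 0, 0], -1], [[0, 1, 0], [0, 0, 0], -1], [[0, 1, 0], [0, 0, 0], -1], [[0, 1, 0], [0, 0, 0], -1], [[0, 1, 0], [0, 0, 0], -1], [[0, 1, 0], [0, 0, 0], -1], [[0, 0, 0], [0, 0, 0], -1], [[0, 0, 0], [0, 0, 0], 1], [[0, 0, 0], [0, 0, 0], 1], [[0, 0, 0], [0, 0, 0], 1], [[0, 0, 0], [0, 0, 0], 1], [[0, 0, 0], [0, 0, 0], 1]])

```text
time: 6.15
tool_pos: [0.5383, -0.2253, 0.0836]
tool_rot: [-0.706, 0.708, 0.001, 0.001]
contact_force: [-1.4, 0.1, 6.5]
gripper_width: 0.706
```

Emit:
drive_tool(motion=[[[0, 0, 0], [0, 0, 0], 1], [[0, -1, 0], [0, 0, 0], 1], [[0, -1, 0], [0, 0, 0], 1], [[0, -1, 0], [0, 0, 0], 1], [[0, 0, 0.5], [0, 0, 0], 1], [[-0.4, 0, 1], [0, 0, 0], 1], [[-0.4, 0, 1], [0, 0, 0], 1]])

```text
time: 6.85
tool_pos: [0.5159, -0.1606, 0.1547]
tool_rot: [0.708, -0.707, 0.001, 0.0]
contact_force: [0.4, 0.3, -0.3]
gripper_width: 0.708
```

Emit:
drive_tool(motion=[[[0, 0, 1], [0, 0, 0], 1], [[0, 0, 1], [0, 0, 0], 1], [[0, 0, 1], [0, 0, 0], 1], [[0, 0, 1], [0, 0, 0], 1], [[0, 0, 1], [0, 0, 0], 1], [[0, 0, 1], [0, 0, 0], 1], [[0, 0, 1], [0, 0, 0], 1], [[0.1, 0, 1], [0, 0, 0], 1], [[0, 0, 1], [0, 0, 0], 1], [[0, 0, 0.5], [0, 0, 0], 1], [[0, 0, 0.3], [0, 0, 0], 1], [[0, 0, 0], [0, 0, 0], 1]])

```text
time: 8.05
tool_pos: [0.519, 0.0834, 0.1556]
tool_rot: [-0.707, 0.707, -0.0, -0.001]
contact_force: [0.8, 0.2, -0.9]
gripper_width: 0.706
```

Emit:
drive_tool(motion=[[[0, 1, 0], [0, 0, 0], 1], [[0, 1, 0], [0, 0, 0], 1], [[0, 0.4, 0], [0, 0, 0], 1], [[0, 0.2, 0], [0, 0, 0], 1], [[0, 0.15, 0], [0, 0, 0], 1], [[0, 0, 0], [0, 0, 0], 1]])

```text
time: 8.65
tool_pos: [0.52, 0.0826, 0.0881]
tool_rot: [-0.707, 0.707, 0.0, 0.001]
contact_force: [-0.3, 0.4, -0.9]
gripper_width: 0.707
```

Emit:
drive_tool(motion=[[[0, 0.1, 0], [0, 0, 0], 1], [[0, 0, 0], [0, 0, 0], 1], [[0, 0, 0], [0, 0, 0], -1], [[0, 0, 0], [0, 0, 0], -1], [[0, 0, 0], [0, 0, 0], -1], [[0, 0, 0], [0, 0, 0], -1], [[0, -1, 0], [0, 0, 0], -1], [[0, -1, 0], [0, 0, 0], -1], [[0, -1, 0], [0, 0, 0], -1], [[0, -1, 0], [0, 0, 0], -1]])

```text
time: 9.65
tool_pos: [0.5194, 0.0828, 0.186]
tool_rot: [-0.707, 0.707, -0.0, 0.0]
contact_force: [0.7, -0.0, 0.9]
gripper_width: 1.001
```

```bash
python3 - <<'E'
from h import *
from plant import manip
f=manip.grab_frame("scene");np.savez("pics/s2.npz",**f);cv2.imwrite("pics/s2.png",f["img"][80:400,150:550])
E
```

```text
(no output)
```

View pics/s2.png

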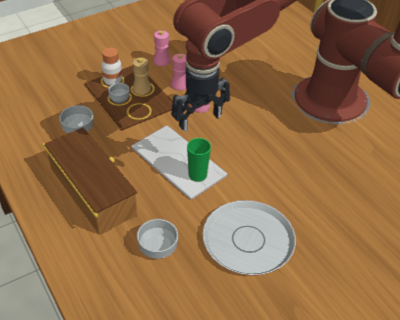

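Emit:
drive_tool(motion=[[[0, 0, -1], [0, 0, 0], -1], [[0, 0, -1], [0, 0, 0], -1], [[0, 0, -1], [0, 0, 0], -1], [[0, 0, -1], [0, 0, 0], -1], [[-0.3, 0, -1], [0, 0, 0], -1], [[-0.3, 0, -1], [0, 0, 0], -1], [[-0.3, 0, -1], [0, 0, 0], -1], [[-0.3, 0, -1], [0, 0, 0], -1], [[-0.3, 0, -1], [0, 0, 0], -1], [[0, 0, -1], [0, 0, 0], -1], [[0, 0, -1], [0, 0, 0], -1], [[0, 0, -1], [0, 0, 0], -1]])

```text
time: 10.9
tool_pos: [0.4817, -0.2182, 0.1849]
tool_rot: [-0.707, 0.707, -0.0, 0.0]
contact_force: [1.1, 0.2, -0.1]
gripper_width: 0.997
```

Emit:
drive_tool(motion=[[[0, 0, -1], [0, 0, 0], -1], [[0, 0, -1], [0, 0, 0], -1], [[0, 0, -1], [0, 0, 0], -1], [[0, 0, -0.8], [0, 0, 0], -1], [[0, 0, 0], [0, 0, 0], -1], [[0, 1, 0], [0, 0, 0], -1], [[0, 1, 0], [0, 0, 0], -1], [[0, 1, 0], [0, 0, 0], -1], [[0, 1, 0], [0, 0, 0], -1], [[0, 0.3, 0], [0, 0, 0], -1], [[0, 0, 0], [0, 0, 0], -1]])

```text
time: 12.0
tool_pos: [0.4811, -0.3108, 0.0761]
tool_rot: [0.708, -0.706, 0.001, 0.001]
contact_force: [-0.2, -0.6, 0.5]
gripper_width: 1.002
```

Emit:
drive_tool(motion=[[[0, 0, 0], [0, 0, 0], 1], [[0, 0, 0], [0, 0, 0], 1], [[0, 0, 0], [0, 0, 0], 1], [[0, 0, 0], [0, 0, 0], 1], [[0, 0, 0], [0, 0, 0], 1], [[0, 0, 0], [0, 0, 0], 1]])

```text
time: 12.6
tool_pos: [0.4825, -0.313, 0.0795]
tool_rot: [-0.706, 0.708, 0.0, 0.001]
contact_force: [-2.1, 0.7, 7.1]
gripper_width: 0.523
```

Emit:
drive_tool(motion=[[[0, -1, 0], [0, 0, 0], 1], [[0, -1, 0], [0, 0, 0], 1], [[0, -1, 0], [0, 0, 0], 1], [[0, -0.5, 0], [0, 0, 0], 1], [[0, 0, 0.5], [0, 0, 0], 1], [[0, 0, 1], [0, 0, 0], 1], [[0, 0, 1], [0, 0, 0], 1], [[0.4, 0, 1], [0, 0, 0], 1], [[0.4, 0, 1], [0, 0, 0], 1], [[0.4, 0, 1], [0, 0, 0], 1], [[0.4, 0, 1], [0, 0, 0], 1], [[0.4, 0, 1], [0, 0, 0], 1]])

```text
time: 13.8
tool_pos: [0.5309, -0.1223, 0.1627]
tool_rot: [0.708, -0.707, 0.001, 0.001]
contact_force: [0.3, -0.1, -0.7]
gripper_width: 0.524
```

Emit:
drive_tool(motion=[[[0.1, 0, 1], [0, 0, 0], 1], [[0, 0, 1], [0, 0, 0], 1], [[0, 0, 1], [0, 0, 0], 1], [[0, 0, 1], [0, 0, 0], 1], [[0, 0, 0.7], [0, 0, 0], 1], [[0, 0, 0.4], [0, 0, 0], 1], [[0, 1, 0], [0, 0, 0], 1], [[0, 1, 0], [0, 0, 0], 1], [[0, 0.8, 0], [0, 0, 0], 1], [[0, 0.3, 0], [0, 0, 0], 1], [[0, 0, 0], [0, 0, 0], 1]])

```text
time: 14.9
tool_pos: [0.5328, 0.003, 0.0854]
tool_rot: [0.707, -0.707, 0.002, 0.001]
contact_force: [-0.0, 0.4, -0.8]
gripper_width: 0.523
```

Emit:
drive_tool(motion=[[[0, 0.13, 0], [0, 0, 0], 1], [[0, 0, 0], [0, 0, 0], 1], [[0, 0, 0], [0, 0, 0], -1], [[0, 0, 0], [0, 0, 0], -1], [[0, 0, 0], [0, 0, 0], -1], [[0, 0, 0], [0, 0, 0], -1], [[0, 0, 0], [0, 0, 0], -1], [[0, -1, 0], [0, 0, 0], -1], [[0, -1, 0], [0, 0, 0], -1], [[0, -1, 0], [0, 0, 0], -1], [[0, -1, 0], [0, 0, 0], -1]])

```text
time: 16.0
tool_pos: [0.5344, 0.0029, 0.1853]
tool_rot: [-0.707, 0.707, -0.0, 0.0]
contact_force: [0.6, 0.5, -0.7]
gripper_width: 0.998
```

Emit:
drive_tool(motion=[[[0.2, 0, -1], [0, 0, 0], -1], [[0, 0, -1], [0, 0, 0], -1], [[0, 0, -1], [0, 0, 0], -1], [[0, 0, -1], [0, 0, 0], -1], [[0, 0, -1], [0, 0, 0], -1], [[0, 0, -1], [0, 0, 0], -1], [[0, 0, -1], [0, 0, 0], -1], [[0, 0, -1], [0, 0, 0], -1], [[0, 0, -1], [0, 0, 0], -1], [[0, 0, -1], [0, 0, 0], -1], [[0, 0, -1], [0, 0, 0], -1], [[0, 0, -1], [0, 0, 0], -1]])

```text
time: 17.2
tool_pos: [0.5392, -0.2982, 0.1842]
tool_rot: [0.707, -0.707, 0.0, -0.0]
contact_force: [-0.2, 0.2, -0.3]
gripper_width: 0.997
```

Emit:
drive_tool(motion=[[[0, 0, -1], [0, 0, 0], -1], [[0, 0, -1], [0, 0, 0], -1], [[0, 0, -1], [0, 0, 0], -1], [[0, 0, -0.95], [0, 0, 0], -1], [[0, 0, 0], [0, 0, 0], -1], [[0, 1, 0], [0, 0, 0], -1], [[0, 1, 0], [0, 0, 0], -1], [[0, 1, 0], [0, 0, 0], -1], [[0, 0.9, 0], [0, 0, 0], -1], [[0, 0, 0], [0, 0, 0], -1]])

```text
time: 18.2
tool_pos: [0.5371, -0.3931, 0.0821]
tool_rot: [0.709, -0.705, 0.002, 0.002]
contact_force: [-0.4, 0.6, -0.5]
gripper_width: 0.999
```

Emit:
drive_tool(motion=[[[0, 0, 0], [0, 0, 0], 1], [[0, 0, 0], [0, 0, 0], 1], [[0, 0, 0], [0, 0, 0], 1], [[0, 0, 0], [0, 0, 0], 1], [[0, 0, 0], [0, 0, 0], 1], [[0, 0, 0], [0, 0, 0], 1]])

```text
time: 18.8
tool_pos: [0.5404, -0.397, 0.0894]
tool_rot: [-0.706, 0.708, 0.001, 0.001]
contact_force: [-1.5, 0.4, 6.7]
gripper_width: 0.544
```

Emit:
drive_tool(motion=[[[0, -1, 0], [0, 0, 0], 1], [[0, -1, 0], [0, 0, 0], 1], [[0, -1, 0], [0, 0, 0], 1], [[0, -0.5, 0], [0, 0, 0], 1], [[0, 0, 0.5], [0, 0, 0], 1], [[0, 0, 1], [0, 0, 0], 1], [[0, 0, 1], [0, 0, 0], 1], [[0.3, 0, 1], [0, 0, 0], 1], [[0, 0, 1], [0, 0, 0], 1], [[0, 0, 1], [0, 0, 0], 1], [[0, 0, 1], [0, 0, 0], 1], [[0, 0, 1], [0, 0, 0], 1]])

```text
time: 20.0
tool_pos: [0.5453, -0.2058, 0.1714]
tool_rot: [0.708, -0.706, 0.001, 0.001]
contact_force: [-0.2, 0.0, -4.5]
gripper_width: 0.545
```

Emit:
drive_tool(motion=[[[0, 0, 1], [0, 0, 0], 1], [[0, 0, 1], [0, 0, 0], 1], [[0, 0, 1], [0, 0, 0], 1], [[0, 0, 1], [0, 0, 0], 1], [[0, 0, 0.8], [0, 0, 0], 1], [[0, 0, 0.5], [0, 0, 0], 1], [[0, 0, 0], [0, 0, 0], 1], [[0, 1, 0], [0, 0, 0], 1], [[0, 1, 0], [0, 0, 0], 1], [[0, 0.8, 0], [0, 0, 0], 1], [[0, 0.3, 0], [0, 0, 0], 1], [[0, 0, 0], [0, 0, 0], 1]])

```text
time: 21.2
tool_pos: [0.5457, -0.0762, 0.095]
tool_rot: [0.707, -0.707, 0.002, 0.001]
contact_force: [-0.3, 0.7, -4.3]
gripper_width: 0.546
```

Emit:
drive_tool(motion=[[[0, 0.13, 0], [0, 0, 0], 1], [[0, 0, 0], [0, 0, 0], 1], [[0, 0, 0], [0, 0, 0], -1], [[0, 0, 0], [0, 0, 0], -1], [[0, 0, 0], [0, 0, 0], -1], [[0, 0, 0], [0, 0, 0], -1], [[0, 0, 0], [0, 0, 0], -1], [[0, -1, 0], [0, 0, 0], -1], [[0, -1, 0], [0, 0, 0], -1], [[0, -1, 0], [0, 0, 0], -1], [[0, -1, 0], [0, 0, 0], -1]])

```text
time: 22.3
tool_pos: [0.5469, -0.0759, 0.1946]
tool_rot: [-0.707, 0.707, -0.0, 0.0]
contact_force: [0.1, 0.2, -0.4]
gripper_width: 0.999
```

Emit:
drive_tool(motion=[[[0.5, 0, -1], [0, 0, 0], -1], [[0, 0, -1], [0, 0, 0], -1], [[0, 0, -1], [0, 0, 0], -1], [[0, 0, -1], [0, 0, 0], -1], [[0, 0, -1], [0, 0, 0], -1], [[0, 0, -1], [0, 0, 0], -1], [[0, 0, -1], [0, 0, 0], -1], [[0, 0, -1], [0, 0, 0], -1], [[0, 0, -1], [0, 0, 0], -1], [[0, 0, -0.3], [0, 0, 0], -1], [[0, 0, 0], [0, 0, 0], -1]])

```text
time: 23.4
tool_pos: [0.5592, -0.309, 0.1934]
tool_rot: [0.707, -0.707, 0.001, -0.001]
contact_force: [0.2, 0.5, -0.2]
gripper_width: 0.998
```

```bash
python3 - <<'E'
from h import *
from plant import manip
s,p,R=st();f=manip.grab_frame("wrist")
T=np.eye(4);T[:3,:3]=R;T[:3,3]=p;f["world_from_camera"]=T@f["T_tool_cam"]
P=cloud(f);X,Y,Z=[P[...,i] for i in range(3)];hsv=cv2.cvtColor(f["img"],cv2.COLOR_BGR2HSV);S=hsv[...,1]
q=P[(X>.51)&(X<.61)&(Y<-.25)&(Y>-.36)&(S<60)&(Z>.040)&(Z<.052)]
print(p,len(q),cv2.minEnclosingCircle(q[:,:2].astype(np.float32)),q.mean(0))
t=manip.grab_frame("top");cv2.imwrite("pics/c3.png",np.hstack([cv2.resize(f["img"],(400,300)),cv2.resize(t["img"][190:340,230:430],(400,300))]))
E
```

```text
[ 0.55918604 -0.30902042  0.19336322] 1346 ((0.5591641068458557, -0.3085767924785614), 0.031020963564515114) [ 0.55914354 -0.30953527  0.04506264]
```

View pics/c3.png

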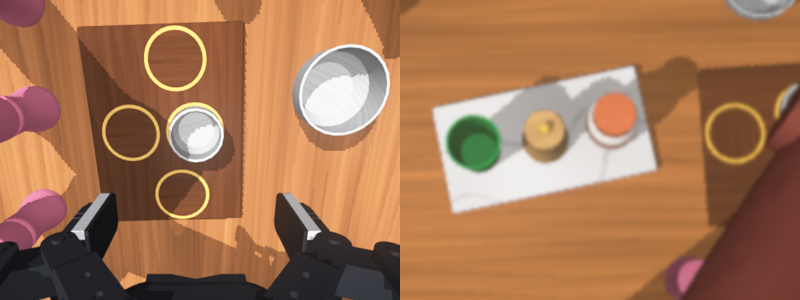

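Emit:
drive_tool(motion=[[[0, 1, 0], [0, 0, 0], -1], [[0, 1, 0], [0, 0, 0], -1], [[0, 1, 0], [0, 0, 0], -1], [[0, 1, 0], [0, 0, 0], -1], [[0, 1, 0], [0, 0, 0], -1], [[0, 1, 0], [0, 0, 0], -1], [[0, 0.5, 0], [0, 0, 0], -1], [[0, 0.4, 0], [0, 0, 0], -1], [[0, 0, 0], [0, 0, 0], -1]])

```text
time: 24.4
tool_pos: [0.5589, -0.3075, 0.02]
tool_rot: [0.708, -0.707, 0.0, 0.001]
contact_force: [-0.3, 0.5, 0.1]
gripper_width: 1.001
```

Emit:
drive_tool(motion=[[[0, 0, 0], [0, 0, 0], 1], [[0, 0, 0], [0, 0, 0], 1], [[0, 0, 0], [0, 0, 0], 1], [[0, 0, 0], [0, 0, 0], 1], [[0, 0, 0], [0, 0, 0], 1], [[0, 0, 0], [0, 0, 0], 1]])

```text
time: 25.0
tool_pos: [0.5606, -0.3094, 0.0231]
tool_rot: [-0.706, 0.708, 0.001, 0.001]
contact_force: [0.2, 0.3, 5.7]
gripper_width: 0.694
```

Emit:
drive_tool(motion=[[[0, -1, 0], [0, 0, 0], 1], [[0, -1, 0], [0, 0, 0], 1], [[0, -1, 0], [0, 0, 0], 1], [[0, -1, 0], [0, 0, 0], 1], [[0, -1, 0], [0, 0, 0], 1], [[0, -1, 0], [0, 0, 0], 1], [[0, -1, 0], [0, 0, 0], 1], [[0, 0, 0.5], [0, 0, 0], 1], [[0, 0, 1], [0, 0, 0], 1], [[0, 0, 1], [0, 0, 0], 1], [[0, 0, 1], [0, 0, 0], 1], [[0, 0, 1], [0, 0, 0], 1]])

```text
time: 26.2
tool_pos: [0.5583, -0.1937, 0.1936]
tool_rot: [0.708, -0.706, 0.001, 0.001]
contact_force: [0.9, -0.2, -0.0]
gripper_width: 0.694
```

Emit:
drive_tool(motion=[[[-0.1, 0, 1], [0, 0, 0], 1], [[-0.2, 0, 1], [0, 0, 0], 1], [[-0.2, 0, 1], [0, 0, 0], 1], [[-0.2, 0, 1], [0, 0, 0], 1], [[-0.2, 0, 1], [0, 0, 0], 1], [[-0.2, 0, 1], [0, 0, 0], 1], [[-0.2, 0, 1], [0, 0, 0], 1], [[-0.2, 0, 1], [0, 0, 0], 1], [[-0.2, 0, 1], [0, 0, 0], 1], [[0, 0, 1], [0, 0, 0], 1], [[0, 0, 1], [0, 0, 0], 1], [[0, 0, 1], [0, 0, 0], 1]])

```text
time: 27.4
tool_pos: [0.5154, 0.1057, 0.1938]
tool_rot: [0.707, -0.707, 0.001, 0.001]
contact_force: [0.6, 0.0, -0.9]
gripper_width: 0.693
```

Emit:
drive_tool(motion=[[[0, 0, 1], [0, 0, 0], 1], [[0, 0, 1], [0, 0, 0], 1], [[0, 0, 1], [0, 0, 0], 1], [[0, 0, 1], [0, 0, 0], 1], [[0, 0, 1], [0, 0, 0], 1], [[0, 0, 1], [0, 0, 0], 1], [[0, 0, 1], [0, 0, 0], 1], [[0, 0, 0.9], [0, 0, 0], 1], [[0, 0, 0.5], [0, 0, 0], 1], [[0, 0, 0], [0, 0, 0], 1]])

```text
time: 28.4
tool_pos: [0.5159, 0.3151, 0.1944]
tool_rot: [-0.707, 0.707, -0.0, -0.001]
contact_force: [-0.1, -0.3, -1.2]
gripper_width: 0.695
```

```bash
python3 - <<'E'
from h import *
from plant import manip
s,p,R=st();f=manip.grab_frame("wrist")
T=np.eye(4);T[:3,:3]=R;T[:3,3]=p;f["world_from_camera"]=T@f["T_tool_cam"]
P=cloud(f);X,Y,Z=[P[...,i] for i in range(3)]
S=cv2.cvtColor(f["img"],cv2.COLOR_BGR2HSV)[...,1]
q=P[(Z>.014)&(Z<.022)&(S<70)&(X>.35)&(X<.7)&(Y>.15)&(Y<.5)]
print(p,len(q),circ(q),cv2.minEnclosingCircle(q[:,:2].astype(np.float32)));cv2.imwrite("pics/w4.png",f["img"])
E
```

```text
[0.5158744  0.31512725 0.19442567] 5733 (array([0.53034878, 0.29509276]), np.float64(0.1187946827355708)) ((0.5639262199401855, 0.27882036566734314), 0.16646642982959747)
```

View pics/w4.png

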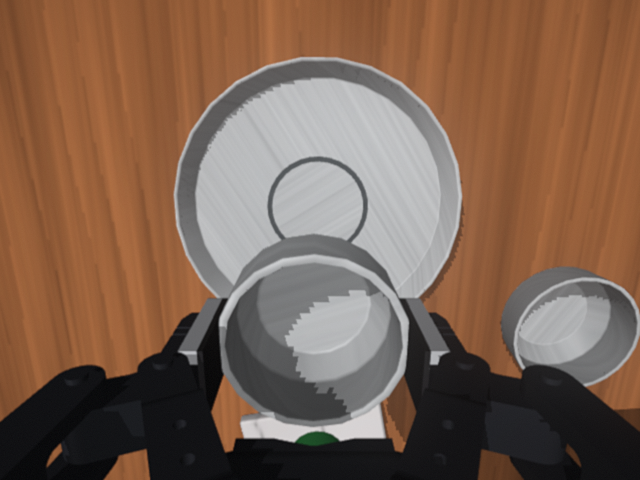

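Emit:
drive_tool(motion=[[[0.1, 1, 0], [0, 0, 0], 1], [[0, 1, 0], [0, 0, 0], 1], [[0, 1, 0], [0, 0, 0], 1], [[0, 1, 0], [0, 0, 0], 1], [[0, 1, 0], [0, 0, 0], 1], [[0, 1, 0], [0, 0, 0], 1], [[0, 0.5, 0], [0, 0, 0], 1], [[0, 0.4, 0], [0, 0, 0], 1], [[0, 0, 0], [0, 0, 0], 1]])

```text
time: 29.35
tool_pos: [0.519, 0.3133, 0.0224]
tool_rot: [-0.707, 0.707, -0.001, -0.0]
contact_force: [-0.7, 0.5, -0.2]
gripper_width: 0.69
```

Emit:
drive_tool(motion=[[[0, 0.2, 0], [0, 0, 0], 1], [[0, 0, 0], [0, 0, 0], 1], [[0, 0, 0], [0, 0, 0], 1]])

```text
time: 29.65
tool_pos: [0.5203, 0.3144, 0.0195]
tool_rot: [0.707, -0.707, -0.0, -0.001]
contact_force: [-0.2, -0.0, -0.0]
gripper_width: 0.692
```

Emit:
drive_tool(motion=[[[0, 0.08, 0], [0, 0, 0], 1], [[0, 0, 0], [0, 0, 0], 1], [[0, 0, 0], [0, 0, 0], -1], [[0, 0, 0], [0, 0, 0], -1], [[0, 0, 0], [0, 0, 0], -1], [[0, 0, 0], [0, 0, 0], -1], [[0, -1, 0], [0, 0, 0], -1], [[0, -1, 0], [0, 0, 0], -1], [[0, -1, 0], [0, 0, 0], -1], [[0, -1, 0], [0, 0, 0], -1], [[0, -1, 0], [0, 0, 0], -1], [[0, -1, 0], [0, 0, 0], -1]])

```text
time: 30.85
tool_pos: [0.5195, 0.314, 0.1675]
tool_rot: [-0.707, 0.707, -0.0, 0.0]
contact_force: [0.4, 0.2, -0.0]
gripper_width: 0.999
```

Emit:
drive_tool(motion=[[[0, -1, 0], [0, 0, 0], -1], [[0, 0, -1], [0, 0, 0], -1], [[0, 0, -1], [0, 0, 0], -1], [[0, 0, -1], [0, 0, 0], -1], [[0, 0, -1], [0, 0, 0], -1], [[0, 0, -1], [0, 0, 0], -1], [[0, 0, -1], [0, 0, 0], -1], [[0, 0, -1], [0, 0, 0], -1], [[0, 0, -1], [0, 0, 0], -1], [[0, 0, -1], [0, 0, 0], -1]])

```text
time: 31.85
tool_pos: [0.5193, 0.0881, 0.1916]
tool_rot: [-0.707, 0.707, -0.0, 0.0]
contact_force: [0.2, 0.0, 0.5]
gripper_width: 0.997
```

```bash
python3 - <<'E'
from h import *
from plant import manip
f=manip.grab_frame("top");P=cloud(f);X,Y,Z=[P[...,i] for i in range(3)]
S=cv2.cvtColor(f["img"],cv2.COLOR_BGR2HSV)[...,1]
r=np.hypot(X-.5186,Y-.3145)
q=P[(r<.06)&(Z>.033)&(Z<.047)];print("kat",len(q),cv2.minEnclosingCircle(q[:,:2].astype(np.float32)),np.percentile(q[:,2],95))
q=P[(S<60)&(r>.09)&(r<.125)&(Z>.012)&(Z<.024)];print("thali",len(q),cv2.minEnclosingCircle(q[:,:2].astype(np.float32)))
for nm,c in (("tum",(.519,.083)),("mill",(.533,.003)),("jar",(.546,-.076))):
    q=P[(np.hypot(X-c[0],Y-c[1])<.045)&(Z>.108)&(Z<.130)];print(nm,len(q),cv2.minEnclosingCircle(q[:,:2].astype(np.float32)))
cv2.imwrite("pics/t5.png",cv2.resize(f["img"][190:340,110:510],(800,300)))
E
```

```text
kat 131 ((0.5197020769119263, 0.31516173481941223), 0.03180094435811043) 0.043748280673631124
thali 677 ((0.518429160118103, 0.31476011872291565), 0.10973288118839264)
tum 9 ((0.49003612995147705, 0.07958431541919708), 0.005919543094933033)
mill 325 ((0.5310519933700562, 0.003644656389951706), 0.022708047181367874)
jar 366 ((0.546696662902832, -0.07519502192735672), 0.024273358285427094)
```

View pics/t5.png

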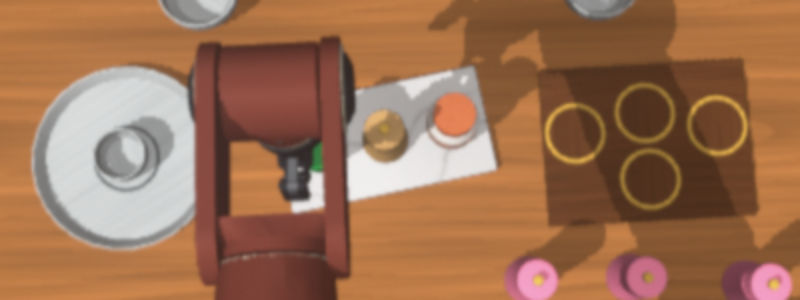

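Emit:
drive_tool(motion=[[[0.2, 0, -1], [0, 0, 0], -1], [[0.3, 0, -1], [0, 0, 0], -1], [[0.3, 0, -1], [0, 0, 0], -1], [[0.3, 0, -1], [0, 0, 0], -1], [[0, 0, -1], [0, 0, 0], -1], [[0, 0, -1], [0, 0, 0], -1], [[0, 0, -0.5], [0, 0, 0], -1], [[0, 0, 0], [0, 0, 0], -1]])

```text
time: 32.7
tool_pos: [0.547, -0.0743, 0.1915]
tool_rot: [0.707, -0.707, 0.001, -0.001]
contact_force: [1.0, -0.2, 0.3]
gripper_width: 1.001
```

Emit:
drive_tool(motion=[[[0, 1, 0], [0, 0, 0], -1], [[0, 1, 0], [0, 0, 0], -1], [[0, 1, 0], [0, 0, 0], -1], [[0, 1, 0], [0, 0, 0], -1], [[0, 0, 0], [0, 0, 0], -1], [[0, 0, 0], [0, 0, 0], 1], [[0, 0, 0], [0, 0, 0], 1], [[0, 0, 0], [0, 0, 0], 1], [[0, 0, 0], [0, 0, 0], 1], [[0, 0, 0], [0, 0, 0], 1], [[0, 0, 0], [0, 0, 0], 1]])

```text
time: 33.8
tool_pos: [0.5483, -0.0737, 0.094]
tool_rot: [-0.707, 0.707, 0.001, 0.001]
contact_force: [-2.2, 1.1, 6.0]
gripper_width: 0.542
```

Emit:
drive_tool(motion=[[[0, -1, 0], [0, 0, 0], 1], [[0, -1, 0], [0, 0, 0], 1], [[0, -1, 0], [0, 0, 0], 1], [[0, 0, -0.5], [0, 0, 0], 1], [[0, 0, -1], [0, 0, 0], 1], [[0, 0, -1], [0, 0, 0], 1], [[0, 0, -1], [0, 0, 0], 1], [[0, 0, -1], [0, 0, 0], 1], [[0, 0, -1], [0, 0, 0], 1], [[0, 0, -1], [0, 0, 0], 1], [[-0.3, 0, -1], [0, 0, 0], 1], [[0, 0, -1], [0, 0, 0], 1]])

```text
time: 35.0
tool_pos: [0.5374, -0.287, 0.1638]
tool_rot: [0.708, -0.706, 0.002, 0.001]
contact_force: [0.5, -1.1, -4.8]
gripper_width: 0.544
```

Emit:
drive_tool(motion=[[[0, 0, -1], [0, 0, 0], 1], [[0, 0, -1], [0, 0, 0], 1], [[0, 0, -1], [0, 0, 0], 1], [[0, 0, -0.8], [0, 0, 0], 1], [[0, 0, -0.5], [0, 0, 0], 1], [[0, 0, 0], [0, 0, 0], 1], [[0, 1, 0], [0, 0, 0], 1], [[0, 1, 0], [0, 0, 0], 1], [[0, 0.7, 0], [0, 0, 0], 1], [[0, 0.2, 0], [0, 0, 0], 1], [[0, 0, 0], [0, 0, 0], 1], [[0, 0, 0], [0, 0, 0], 1]])

```text
time: 36.2
tool_pos: [0.5401, -0.3936, 0.0951]
tool_rot: [-0.707, 0.708, 0.001, 0.001]
contact_force: [0.4, -0.8, -4.7]
gripper_width: 0.539
```

Emit:
drive_tool(motion=[[[0, 0.12, 0], [0, 0, 0], 1], [[0, 0, 0], [0, 0, 0], 1], [[0, 0, 0], [0, 0, 0], -1], [[0, 0, 0], [0, 0, 0], -1], [[0, 0, 0], [0, 0, 0], -1], [[0, 0, 0], [0, 0, 0], -1], [[0, 0, 0], [0, 0, 0], -1], [[0, -1, 0], [0, 0, 0], -1], [[0, -1, 0], [0, 0, 0], -1], [[0, -1, 0], [0, 0, 0], -1], [[0, -1, 0], [0, 0, 0], -1]])

```text
time: 37.3
tool_pos: [0.5393, -0.3933, 0.192]
tool_rot: [0.707, -0.707, 0.0, -0.0]
contact_force: [0.7, 0.2, 0.4]
gripper_width: 1.005
```

Emit:
drive_tool(motion=[[[-0.3, 0, 1], [0, 0, 0], -1], [[0, 0, 1], [0, 0, 0], -1], [[0, 0, 1], [0, 0, 0], -1], [[0, 0, 1], [0, 0, 0], -1], [[0, 0, 1], [0, 0, 0], -1], [[0, 0, 1], [0, 0, 0], -1], [[0, 0, 1], [0, 0, 0], -1], [[0, 0, 1], [0, 0, 0], -1], [[0, 0, 1], [0, 0, 0], -1], [[0, 0, 1], [0, 0, 0], -1], [[0, 0, 1], [0, 0, 0], -1], [[0, 0, 1], [0, 0, 0], -1]])

```text
time: 38.5
tool_pos: [0.5319, -0.0924, 0.1912]
tool_rot: [-0.707, 0.707, -0.0, 0.0]
contact_force: [0.5, 0.6, 0.8]
gripper_width: 0.997
```

Emit:
drive_tool(motion=[[[0, 0, 1], [0, 0, 0], -1], [[0, 0, 1], [0, 0, 0], -1], [[0, 0, 1], [0, 0, 0], -1], [[0, 0, 0.9], [0, 0, 0], -1], [[0, 0, 0], [0, 0, 0], -1]])

```text
time: 39.0
tool_pos: [0.5318, 0.0062, 0.1912]
tool_rot: [0.707, -0.707, -0.001, 0.001]
contact_force: [0.5, -0.3, 0.2]
gripper_width: 1.003
```

Emit:
drive_tool(motion=[[[0, 1, -0.1], [0, 0, 0], -1], [[0, 1, 0], [0, 0, 0], -1], [[0, 1, 0], [0, 0, 0], -1], [[0, 1, 0], [0, 0, 0], -1], [[0, 0.45, 0], [0, 0, 0], -1], [[0, 0, 0], [0, 0, 0], -1], [[0, 0, 0], [0, 0, 0], 1], [[0, 0, 0], [0, 0, 0], 1], [[0, 0, 0], [0, 0, 0], 1], [[0, 0, 0], [0, 0, 0], 1], [[0, 0, 0], [0, 0, 0], 1], [[0, 0, 0], [0, 0, 0], 1]])

```text
time: 40.2
tool_pos: [0.5331, 0.0014, 0.0818]
tool_rot: [-0.707, 0.707, 0.001, 0.001]
contact_force: [-2.4, 0.6, 5.9]
gripper_width: 0.521
```

Emit:
drive_tool(motion=[[[0, -1, 0], [0, 0, 0], 1], [[0, -1, 0], [0, 0, 0], 1], [[0, -1, 0], [0, 0, 0], 1], [[0, 0, -0.5], [0, 0, 0], 1], [[0, 0, -1], [0, 0, 0], 1], [[0, 0, -1], [0, 0, 0], 1], [[0, 0, -1], [0, 0, 0], 1], [[-0.4, 0, -1], [0, 0, 0], 1], [[-0.4, 0, -1], [0, 0, 0], 1], [[-0.4, 0, -1], [0, 0, 0], 1], [[-0.4, 0, -1], [0, 0, 0], 1], [[-0.4, 0, -1], [0, 0, 0], 1]])

```text
time: 41.4
tool_pos: [0.4803, -0.2121, 0.1528]
tool_rot: [0.707, -0.707, 0.001, 0.0]
contact_force: [-0.3, 0.4, -1.9]
gripper_width: 0.521
```

Emit:
drive_tool(motion=[[[0, 0, -1], [0, 0, 0], 1], [[0, 0, -1], [0, 0, 0], 1], [[0, 0, -1], [0, 0, 0], 1], [[0, 0, -0.7], [0, 0, 0], 1], [[0, 0, -0.4], [0, 0, 0], 1], [[0, 0, 0], [0, 0, 0], 1], [[0, 1, 0], [0, 0, 0], 1], [[0, 1, 0], [0, 0, 0], 1], [[0, 0.7, 0], [0, 0, 0], 1], [[0, 0.2, 0], [0, 0, 0], 1], [[0, 0, 0], [0, 0, 0], 1], [[0, 0, 0], [0, 0, 0], 1]])

```text
time: 42.6
tool_pos: [0.4826, -0.3134, 0.0833]
tool_rot: [-0.707, 0.707, 0.001, 0.0]
contact_force: [0.2, 0.1, -1.4]
gripper_width: 0.523
```

Emit:
drive_tool(motion=[[[0, 0.12, 0], [0, 0, 0], 1], [[0, 0, 0], [0, 0, 0], 1], [[0, 0, 0], [0, 0, 0], -1], [[0, 0, 0], [0, 0, 0], -1], [[0, 0, 0], [0, 0, 0], -1], [[0, 0, 0], [0, 0, 0], -1], [[0, 0, 0], [0, 0, 0], -1], [[0, -1, 0], [0, 0, 0], -1], [[0, -1, 0], [0, 0, 0], -1], [[0, -1, 0], [0, 0, 0], -1], [[0, -1, 0], [0, 0, 0], -1]])

```text
time: 43.7
tool_pos: [0.4818, -0.3133, 0.1802]
tool_rot: [0.707, -0.707, 0.0, -0.0]
contact_force: [1.2, -0.2, -0.4]
gripper_width: 0.999
```

Emit:
drive_tool(motion=[[[0.3, 0, 1], [0, 0, 0], -1], [[0.3, 0, 1], [0, 0, 0], -1], [[0.3, 0, 1], [0, 0, 0], -1], [[0.3, 0, 1], [0, 0, 0], -1], [[0.3, 0, 1], [0, 0, 0], -1], [[0, 0, 1], [0, 0, 0], -1], [[0, 0, 1], [0, 0, 0], -1], [[0, 0, 1], [0, 0, 0], -1], [[0, 0, 1], [0, 0, 0], -1], [[0, 0, 1], [0, 0, 0], -1], [[0, 0, 1], [0, 0, 0], -1], [[0, 0, 1], [0, 0, 0], -1]])

```text
time: 44.9
tool_pos: [0.5194, -0.0124, 0.1794]
tool_rot: [-0.707, 0.707, -0.0, 0.0]
contact_force: [0.2, -0.7, -1.0]
gripper_width: 1.002
```

Emit:
drive_tool(motion=[[[0, 0, 1], [0, 0, 0], -1], [[0, 0, 1], [0, 0, 0], -1], [[0, 0, 1], [0, 0, 0], -1], [[0, 0, 0.8], [0, 0, 0], -1], [[0, 0, 0], [0, 0, 0], -1]])

```text
time: 45.4
tool_pos: [0.5193, 0.0834, 0.1793]
tool_rot: [0.707, -0.707, -0.001, 0.001]
contact_force: [-1.1, -1.1, -0.8]
gripper_width: 0.997
```

Down to about 0.083 (3.8 units) and close.

Emit:
drive_tool(motion=[[[0, 1, 0], [0, 0, 0], -1], [[0, 1, 0], [0, 0, 0], -1], [[0, 1, 0], [0, 0, 0], -1], [[0, 0.8, 0], [0, 0, 0], -1], [[0, 0, 0], [0, 0, 0], -1], [[0, 0, 0], [0, 0, 0], 1], [[0, 0, 0], [0, 0, 0], 1], [[0, 0, 0], [0, 0, 0], 1], [[0, 0, 0], [0, 0, 0], 1], [[0, 0, 0], [0, 0, 0], 1], [[0, 0, 0], [0, 0, 0], 1]])

```text
time: 46.5
tool_pos: [0.5211, 0.0816, 0.0864]
tool_rot: [-0.707, 0.707, 0.001, 0.001]
contact_force: [-0.9, 0.7, 5.4]
gripper_width: 0.707
```

Emit:
drive_tool(motion=[[[0, -1, 0], [0, 0, 0], 1], [[0, -1, 0], [0, 0, 0], 1], [[0, -1, 0], [0, 0, 0], 1], [[0, 0, -0.5], [0, 0, 0], 1], [[0.3, 0, -1], [0, 0, 0], 1], [[0.4, 0, -1], [0, 0, 0], 1], [[0, 0, -1], [0, 0, 0], 1], [[0, 0, -1], [0, 0, 0], 1], [[0, 0, -1], [0, 0, 0], 1], [[0, 0, -1], [0, 0, 0], 1], [[0, 0, -1], [0, 0, 0], 1], [[0, 0, -1], [0, 0, 0], 1]])

```text
time: 47.7
tool_pos: [0.5358, -0.1323, 0.1576]
tool_rot: [0.707, -0.707, 0.001, 0.0]
contact_force: [0.9, 0.6, -2.2]
gripper_width: 0.704
```

Emit:
drive_tool(motion=[[[0, 0, -1], [0, 0, 0], 1], [[0, 0, -1], [0, 0, 0], 1], [[0, 0, -1], [0, 0, 0], 1], [[0, 0, -0.6], [0, 0, 0], 1], [[0, 0, -0.3], [0, 0, 0], 1], [[0, 0, 0], [0, 0, 0], 1], [[0, 1, 0], [0, 0, 0], 1], [[0, 1, 0], [0, 0, 0], 1], [[0, 0.7, 0], [0, 0, 0], 1], [[0, 0.2, 0], [0, 0, 0], 1], [[0, 0, 0], [0, 0, 0], 1], [[0, 0, 0], [0, 0, 0], 1]])

```text
time: 48.9
tool_pos: [0.5375, -0.2281, 0.0876]
tool_rot: [-0.707, 0.707, 0.001, 0.0]
contact_force: [-1.2, 0.7, -0.6]
gripper_width: 0.706
```

Emit:
drive_tool(motion=[[[0, 0.12, 0.05], [0, 0, 0], 1], [[0, 0, 0], [0, 0, 0], 1], [[0, 0, 0], [0, 0, 0], -1], [[0, 0, 0], [0, 0, 0], -1], [[0, 0, 0], [0, 0, 0], -1], [[0, 0, 0], [0, 0, 0], -1], [[0, 0, 0], [0, 0, 0], -1], [[0, -1, 0], [0, 0, 0], -1], [[0, -1, 0], [0, 0, 0], -1], [[0, -1, 0], [0, 0, 0], -1], [[0, -1, 0], [0, 0, 0], -1], [[0, -1, 0], [0, 0, 0], -1]])

```text
time: 50.1
tool_pos: [0.5368, -0.2271, 0.2098]
tool_rot: [0.707, -0.707, 0.0, -0.0]
contact_force: [0.4, 0.0, -0.6]
gripper_width: 1.004
```

Emit:
drive_tool(motion=[[[0, -0.5, 1], [0, 0, 0], -1], [[0, 0, 1], [0, 0, 0], -1], [[0, 0, 1], [0, 0, 0], -1], [[0, 0, 1], [0, 0, 0], -1], [[0, 0, 1], [0, 0, 0], -1], [[0, 0, 1], [0, 0, 0], -1], [[0, 0, 1], [0, 0, 0], -1], [[0, 0, 1], [0, 0, 0], -1], [[0, 0, 1], [0, 0, 0], -1], [[0, 0, 1], [0, 0, 0], -1], [[0, 0, 0], [0, 0, 0], -1]])

```text
time: 51.2
tool_pos: [0.5368, 0.025, 0.2213]
tool_rot: [0.707, -0.707, -0.001, 0.001]
contact_force: [-1.0, -0.0, -0.7]
gripper_width: 1.0
```

```bash
python3 - <<'E'
from h import *
from plant import manip
def meas(f):
    P=cloud(f);hsv=cv2.cvtColor(f["img"],cv2.COLOR_BGR2HSV);X,Y,Z=[P[...,i] for i in range(3)];H,S,V=[hsv[...,i] for i in range(3)]
    b=(X>.40)&(X<.64)&(Y>-.5)&(Y<-.12)
    for nm,m,z in (("tum",b&(H>50)&(H<75)&(S>120),(.098,.120)),("cap",b&((H<12)|(H>172))&(S>120)&(V>90),(.1,.12)),("mill",b&(Y>-.36)&(H>10)&(H<25),(.095,.120)),("kat",(np.hypot(X-.5186,Y-.3145)<.06),(.033,.047))):
        q=P[m&(Z>z[0])&(Z<z[1])]
        if len(q)>9: c,r=cv2.minEnclosingCircle(q[:,:2].astype(np.float32));print(nm,len(q),np.round(c,4),round(r,4))
meas(dict(np.load("pics/top0.npz")));f=manip.grab_frame("top");print("now");meas(f);print(manip.state()["tool_pos"])
cv2.imwrite("pics/t6.png",cv2.resize(f["img"][130:340,110:510],(800,420)))
E
```

```text
tum 167 [ 0.5369 -0.2255] 0.0307
cap 227 [ 0.539  -0.3958] 0.0248
mill 335 [ 0.4797 -0.312 ] 0.0235
now
tum 136 [ 0.5365 -0.2252] 0.031
cap 226 [ 0.5381 -0.3952] 0.0241
mill 335 [ 0.4809 -0.3115] 0.0237
kat 129 [0.5195 0.3158] 0.0317
[0.53689399 0.02369937 0.22128558]
```

View pics/t6.png

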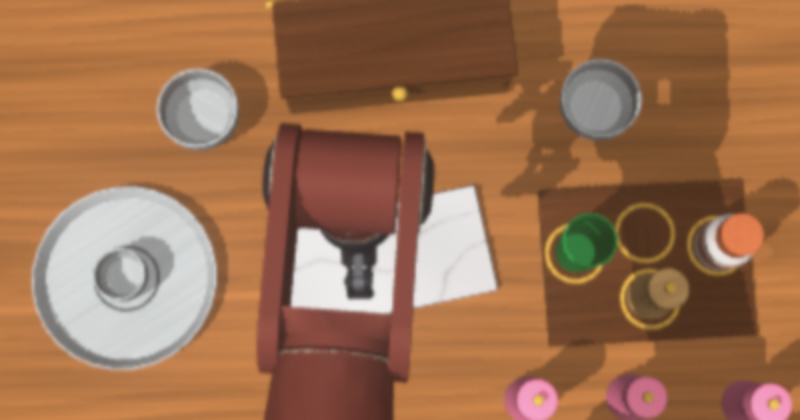

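All three objects are back within about 1.5 mm of where they started. The katori is centred on the thali, and the arm is clear.

```bash
python3 -c "
from plant import manip
print(manip.job_done())"
```

```text
the job is handed in; nothing more can be done
None
```

The job is done and handed in at about 51 s of the 147 s allowed. I moved the tumbler, mill and jar to the marble slab and put the small katori in the middle of the thali. Then I returned the jar, mill and tumbler to their own rings. `job_done()` gives no verdict, so what follows is from my own checks.

- **Forward things:** in the last top view, all three stood upright within about 1.5 mm of their start positions.
- **Small katori:** it measured 1–2 mm from the thali's centre.
- **Things to leave alone:** the last picture shows the large katoris, the caddy and the pink mills looking untouched. I did not measure them.
- **Robot:** the gripper was open and clear, with its TCP at 0.22 m over the empty slab.

One check disagreed: fitting the thali's rim from the wrist camera failed because the held bowl and slab got into the mask. I used the top-view fit instead, which agreed with the thali's marked ring in the wrist picture. No other check failed or disagreed.

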